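# Stack four flange stubs alternately neck up and neck down on the storage plate

## Robot

A 6-joint arm with a two-finger parallel gripper is mounted at the origin on a cart in front of the work surface, level with it; the furniture and walls round the work are solid. World frame = base frame: x ahead of the robot, y to its left, z up, the work surface at z = 0. Lengths are in m, angles in rad, forces in N, time in s.
With the tool pointing down it reaches from about 0.325 to 0.775 m from the base axis. Payload 5.5 kg.
Tool frame: the origin (TCP) lies midway between the tips of the shut fingers; the grasp point (between the pads) lies 19 mm behind it (arm.grasp_offset is the distance from the TCP to the grasp point, in m); z points along the fingers, y is the line along which they close (so a half turn about z gives the same grasp; the last joint's range is limited). The gripper opens to 85 mm and grips with 20 to 120 N. Pads are 22 mm wide; open, the fingers measure 114 mm over their backs; the gripper's body (76 mm by 85 mm) begins 54 mm behind the grasp point. The pads swing forward as they close: fully open they stand 13 mm farther back than shut.
Start: joints at [-1.324, 0.091, 1.231, -0, 1.82, -0.057], TCP at [0.179, -0.573, 0.231] pointing down, gripper open.
Joint ranges: [-2.87, 2.87], [-0.86, 2.18], [0.17, 2.46], [-1.51, 4.65], [0.06, 2.69], [-2.65, 2.65]. Speed limits (rad/s): [2.57, 2.57, 3.01, 3.14, 3.14, 3.14].

## Interface

Orientations are given as a unit quaternion [x, y, z, w].
In Python, from bench import arm gives the robot as it stands.
- The arm moves only by the tool arm_command, never from a script. Its argument "targets" is a list of rows, each an object with "offset": the shift along the world's x, y, z in m, a list of three; "rotation": the turn, a rotation vector about the world's x, y, z in rad, a list of three; "grip": the opening, from 0 (shut) to 1 (fully open). A call has 1 to 10 rows; each row is the pose to reach, as a shift and turn from the pose commanded when the call began; what a row does not reach only later rows make up. A row lasts 1/8 s, in which the tool goes at most 62.5 mm and 10.7 degrees, less where a joint would pass 70% of its speed; a pose out of reach is approached as far as the arm can. A call with a gripper value outside its range is refused whole. The fingers move at their own pace and stop on an object; "squeeze" is the grip in N (left out, the last holds). Time passes only in rows, so rows that repeat a pose let the fingers close. It gives the time, the measured TCP pose, the force, the opening and the grip force at its end, in the units of the state.
- arm.get_state(): the state, without advancing time (a new reading comes with each control period).
- arm.grab_frame(name): name is "scene" or "top" or "wrist"; returns a dict with "image" (400x640x3 uint8, red, green, blue), "vfov" (degrees; the focal length in pixels is half the picture's height over the tangent of half this angle, whatever the lens; pixels are square), "cx", "cy" (the principal point, pixels), "pose" (4x4, takes a point from camera to world coordinates). Camera axes: x right, y down, z forward; pixel columns grow to the right and rows downward; lengths in m; the calibration is good to about 2 mm. A picture is of the moment at which its call begins. There is no depth.
- arm.close_job(): hands the job in; it is judged then, once.
The state is a dict: "time_s": time; "qpos": joint angles; "qvel": joint speeds; "joint_efforts": joint torques, N m; "tool_pos": TCP position; "eef_rot": TCP orientation; "force": force on the tool from outside, world axes, zero at the start; "ft_torque": the same for the moment, N m; "gripper_width": opening from 0.0 (shut) to 1.0 (fully open); "finger_force": force on a finger pad.
Only numpy, scipy, OpenCV 4.12 (cv2) and the standard library are available. Lean on these libraries where they do the work, as an engineer would, in place of code of your own. Each camera call takes 0.05 s, during which the arm holds its last target. There are 200 camera calls.

## Task

Stack the four steel flange stubs in one column on the middle of the round storage plate, alternately neck up and neck down so that they pack tight: first the larger neck-up stub, then the larger neck-down stub with its neck hanging in the first one's bore, then the smaller neck-up stub centred on top of that, and last the smaller neck-down stub with its neck in that bore. No stub needs turning over; each must sit flat. Set every stub down gently rather than letting it drop, and leave the other things on the worktop where they are.

Things in the scene. Friction and masses are not known exactly. Their poses are not given: they have to be found in the camera images.
- stub_a: The larger of the two stubs that lie neck up: a hat-shaped steel tube end, 26 mm high, open right through: round flange 6 mm thick, neck 20 mm long. Flange diameter 66 mm, neck outer diameter 44 mm, bore 36 mm. It lies and stays with its flange down and its neck up; origin on the axis at the underside of the flange; z points up. About 231 g.
- stub_b: The larger of the two stubs that stand neck down: a hat-shaped steel tube end, 26 mm high, open right through: round flange 6 mm thick, neck 20 mm long. Flange diameter 58 mm, neck outer diameter 26 mm, bore 16 mm. It stands and stays with its neck down and its flange on top (20 to 26 mm above the origin); origin on the axis at the lower end of the neck; z points up. About 203 g.
- stub_c: The smaller of the two stubs that lie neck up: a hat-shaped steel tube end, 26 mm high, open right through: round flange 6 mm thick, neck 20 mm long. Flange diameter 50 mm, neck outer diameter 34 mm, bore 26 mm. It lies and stays with its flange down and its neck up; origin on the axis at the underside of the flange; z points up. About 175 g.
- stub_d: The smaller of the two stubs that stand neck down: a hat-shaped steel tube end, 26 mm high, open right through: round flange 6 mm thick, neck 20 mm long. Flange diameter 42 mm, neck outer diameter 18 mm, bore 10 mm. It stands and stays with its neck down and its flange on top (20 to 26 mm above the origin); origin on the axis at the lower end of the neck; z points up. About 147 g.
- plate: The storage plate: a round grey disc, 96 mm in diameter and 8 mm high, with a dark rubber pad 76 mm in diameter in the middle of its top. Fixed to the worktop. Origin at the centre of its underside, z up; its top is 8 mm above the origin. A fixed white analyser 340 mm high (with a black power brick on top) stands to the right of the work, its side wall at about y = 0.12 m.
- reader: A black code reader head lying among the stubs, a block 37 x 62 x 30 mm (x, y, z); not part of the job, leave it. Origin at the centre of its underside.
- tray: A shallow white open tray, 70 x 168 x 22 mm (x, y, z), behind the stubs; leave it. Origin at the centre of its underside.
There are look-alikes about, which are no part of the job. What is shaped like the stub_b but green is not meant.

How it is judged:
By the outcome, as a careful person would: the job done as asked, in the order asked, and still so for the second after the job is handed in, with the robot touching nothing.
It also fails if it takes over 109 s, if anything falls off the work surface, if the arm or the gripper's body presses on something with over 40 N, if the wrist force passes 120 N, or if a joint passes its speed limit or range.

## Working session

There is one attempt and no reset: what is moved stays moved. The work goes in short steps, Python scripts to look and compute and a tool call to move; the robot and the scene stay as the last step left them, time stands still between calls to the robot, and variables do not carry over. Pictures are saved under pics/ and viewed, at most 14 in all, crops included, and the job is handed in when it is done.

Besides the shell and the picture viewer there is one more tool, called after "Request:" as name(argument=value, ...) on one line, values as JSON. arm_command: Moves the arm, as the interface text tells. Its arguments: {"type":"object","properties":{"targets":{"type":"array"},"squeeze":{"type":"number"}},"required":["targets"]}

```bash
mkdir -p pics; ls; python3 - <<'E'
from bench import arm
import cv2,pickle,numpy as np
for n in("scene","top"):
    f=arm.grab_frame(n); cv2.imwrite(f"pics/{n}0.png",f["image"][:,:,::-1]); pickle.dump(f,open(f"{n}0.pkl","wb"))
    print(n,f["vfov"],f["cx"],f["cy"],np.round(f["pose"],3).tolist(),[k for k in f])
s=arm.get_state();print(s)
E
```

```text
pics
scene 57.12315149426095 326.13426026136864 203.24532668644866 [[-0.774, -0.473, 0.422, 0.171], [-0.634, 0.587, -0.504, 0.783], [-0.009, -0.658, -0.753, 0.709], [0.0, 0.0, 0.0, 1.0]] ['image', 'vfov', 'cx', 'cy', 'pose']
top 49.50141336605107 319.4248292704312 196.05116314600824 [[-0.011, -0.995, 0.097, 0.445], [-1.0, 0.01, -0.009, 0.348], [0.008, -0.097, -0.995, 0.869], [0.0, 0.0, 0.0, 1.0]] ['image', 'vfov', 'cx', 'cy', 'pose']
{'time_s': 0.1, 'qpos': array([-1.32373459e+00,  9.18018890e-02,  1.23175483e+00, -2.35220785e-05,
        1.81981250e+00, -5.67230586e-02]), 'qvel': array([-0.00018006, -0.00176605, -0.00140571, -0.00018334, -0.00030354,
        0.00136077]), 'joint_efforts': array([ 3.45300556e-03, -4.60216320e+01, -4.19218969e+01,  4.19028481e-05,
        1.05747645e-02, -1.59473394e-06]), 'tool_pos': array([ 0.17939608, -0.57228826,  0.23025898]), 'eef_rot': array([ 9.88486558e-01,  1.51306097e-01, -9.57591471e-05, -8.83181470e-04]), 'force': array([0.55382461, 0.1188293 , 0.69090873]), 'ft_torque': array([0.02617063, 0.06138235, 0.0023699 ]), 'finger_force': 0.0, 'gripper_width': 1.0041577964078474}
```

View pics/top0.png

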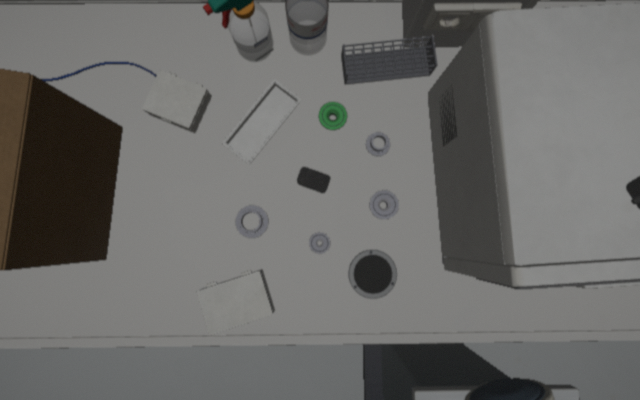

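View pics/scene0.png

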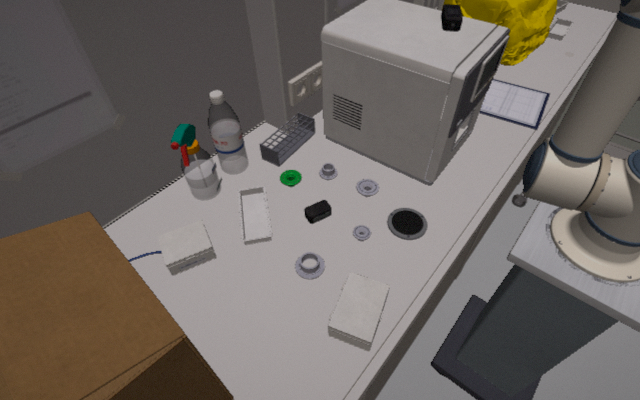

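The candidates in the top view are:
- (252,221): large, neck up, so stub_a.
- (383,205): large flange on top, grey, so stub_b.
- (333,116): the green look-alike, not meant.
- (377,144): smaller, neck up, so stub_c.
- (319,242): small, neck down, so stub_d.
- (373,274): the plate.

I'll confirm these with one enlarged crop and metric measurements.

```bash
cat > h.py <<'E'
import numpy as np,cv2
def foc(f): return 200/np.tan(np.radians(f["vfov"])/2)
def p2w(f,u,v,z):
    d=f["pose"][:3,:3]@np.array([(u-f["cx"])/foc(f),(v-f["cy"])/foc(f),1.]); o=f["pose"][:3,3]
    return o+d*(z-o[2])/d[2]
def w2p(f,p):
    R=f["pose"][:3,:3]; c=R.T@(np.asarray(p)-f["pose"][:3,3]); return np.array([f["cx"]+foc(f)*c[0]/c[2],f["cy"]+foc(f)*c[1]/c[2]])
def rect(f,c,z,half,n=400):
    """metric top-down patch at plane z centred at c: col -> -y, row -> -x"""
    q=[(half,half),(half,-half),(-half,-half),(-half,half)]
    src=np.float32([w2p(f,[c[0]+a,c[1]+b,z]) for a,b in q])
    H=cv2.getPerspectiveTransform(np.float32([[0,0],[n,0],[n,n],[0,n]]),src)
    return cv2.warpPerspective(f["image"],H,(n,n),flags=cv2.INTER_CUBIC|cv2.WARP_INVERSE_MAP)
def circ(f,c,z,r,search=.006):
    """centre of circle with radius r at height z near c: maximise mean |radial gradient|"""
    half=r+.015;n=480;g=cv2.GaussianBlur(cv2.cvtColor(rect(f,c,z,half,n),cv2.COLOR_RGB2GRAY).astype(np.float32),(0,0),4)
    k=n/(2*half);t=np.linspace(0,2*np.pi,180,endpoint=False);best=(-1,)
    for dx in np.arange(-search,search+1e-9,.00025):
        for dy in np.arange(-search,search+1e-9,.00025):
            def s(R): return cv2.remap(g,(n/2-k*(dy+R*np.sin(t))).astype(np.float32)[None],(n/2-k*(dx+R*np.cos(t))).astype(np.float32)[None],cv2.INTER_LINEAR)[0]
            m=np.minimum(np.abs(s(r+.001)-s(r-.001)),15).mean()
            if m>best[0]: best=(m,c[0]+dx,c[1]+dy)
    return np.round(best,4)
E
python3 - <<'E'
import pickle,cv2,numpy as np
from h import *
f=pickle.load(open("top0.pkl","rb"))
cv2.imwrite("pics/crop.png",cv2.resize(f["image"][95:310,210:410,::-1],None,fx=2.7,fy=2.7,interpolation=cv2.INTER_CUBIC))
for n,u,v,L in[("a",252,221,[(.006,.033),(.026,.022)]),("b",383,205,[(.026,.029)]),("c",377,144,[(.006,.025),(.026,.017)]),("d",319,242,[(.026,.021)]),("plate",373,274,[(.008,.048),(.008,.038)])]:
    for z,r in L:
        p=p2w(f,u,v,z); print(n,z,r,p.round(4),circ(f,p,z,r), [circ(f,p,z,r+e)[0] for e in(-.004,.004)])
for n,u,v,z in[("reader",314,180,.03),("tray",262,122,.02),("box",195,102,.03),("white",236,300,.03),("green",333,116,.026),("rack",388,60,.04)]: print(n,p2w(f,u,v,z).round(3))
E
```

```text
a 0.006 0.033 [0.4808 0.4739 0.006 ] [9.4738 0.4803 0.4744] [np.float64(6.6675), np.float64(4.1281)]
a 0.026 0.022 [0.48  0.471 0.026] [9.0943 0.4803 0.4718] [np.float64(12.9731), np.float64(7.2829)]
b 0.026 0.029 [0.5084 0.216  0.026 ] [8.4672 0.5097 0.2152] [np.float64(7.3773), np.float64(3.8174)]
c 0.006 0.025 [0.6338 0.2219 0.006 ] [9.8387 0.6338 0.2209] [np.float64(8.8839), np.float64(4.4802)]
c 0.026 0.017 [0.6294 0.2248 0.026 ] [11.2646  0.6312  0.2235] [np.float64(13.7843), np.float64(8.6634)]
d 0.026 0.021 [0.4381 0.3416 0.026 ] [10.4243  0.4373  0.3411] [np.float64(9.354), np.float64(4.682)]
plate 0.008 0.048 [0.3743 0.2363 0.008 ] [14.4999  0.3751  0.2375] [np.float64(10.8008), np.float64(6.0652)]
plate 0.008 0.038 [0.3743 0.2363 0.008 ] [14.9926  0.3748  0.2375] [np.float64(7.9506), np.float64(11.6029)]
reader [0.558 0.35  0.03 ]
tray [0.678 0.453 0.02 ]
box [0.716 0.584 0.03 ]
white [0.331 0.5   0.03 ]
green [0.687 0.311 0.026]
rack [0.795 0.201 0.04 ]
```

View pics/crop.png

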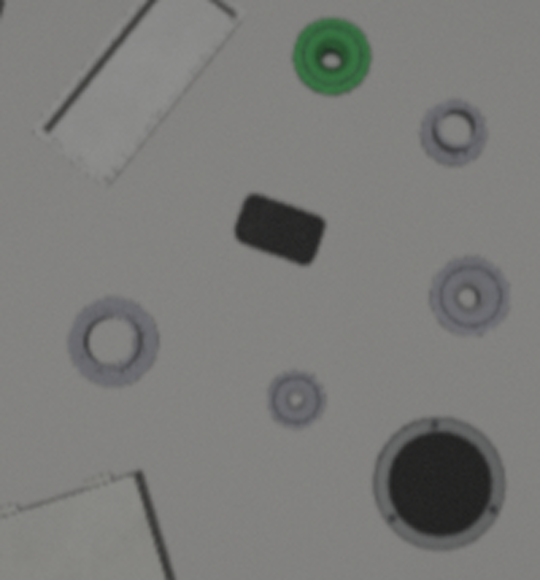

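The crop (2.7x) confirms it:
- stub_a at (113,342): large ring, bore wide open.
- stub_b at (470,296): grey, large flange on top.
- stub_c at (453,132): small, neck up.
- stub_d at (297,400): small flange on top.
- Green look-alike at (332,56): left alone.

The radii fit best at the listed sizes. Next I'll check the obstacles on the way over.

```bash
python3 - <<'E'
import pickle
from h import *
t=pickle.load(open("top0.pkl","rb"));s=pickle.load(open("scene0.pkl","rb"))
for n,f,u,v,zs in[("an front bottom left",t,445,265,[0]),("an front top left",t,512,287,[.34]),("an front top2",t,515,268,[.34]),("an backleft top",t,485,15,[.34]),("an left z.34",t,497,150,[.34]),
 ("yellow",s,480,55,[0,.2,.4]),("yellow r",s,556,15,[0,.2,.4]),("clip",s,515,100,[0]),("knob",s,519,200,[0]),("brickbase",s,450,28,[.34]),("brick",s,460,8,[.34,.39]),("an scene front top",s,508,38,[.34]),("an front bottom",s,432,178,[0]),("box white top left",t,236,300,[.03]),("brick t",t,630,190,[.34,.4])]:
    print(n,[p2w(f,u,v,z).round(2).tolist() for z in zs])
E
```

```text
an front bottom left [[0.39, 0.09, 0.0]]
an front top left [[0.38, 0.11, 0.34]]
an front top2 [[0.41, 0.11, 0.34]]
an backleft top [[0.73, 0.13, 0.34]]
an left z.34 [[0.55, 0.12, 0.34]]
yellow [[0.59, -0.67, 0.0], [0.47, -0.26, 0.2], [0.35, 0.15, 0.4]]
yellow r [[0.47, -1.24, 0.0], [0.39, -0.67, 0.2], [0.3, -0.1, 0.4]]
clip [[0.37, -0.45, 0.0]]
knob [[0.19, -0.01, 0.0]]
brickbase [[0.49, -0.05, 0.34]]
brick [[0.53, -0.17, 0.34], [0.48, -0.04, 0.39]]
an scene front top [[0.37, -0.08, 0.34]]
an front bottom [[0.4, 0.06, 0.0]]
box white top left [[0.33, 0.5, 0.03]]
brick t [[0.5, -0.04, 0.34], [0.49, 0.0, 0.4]]
```

Request:
arm_command(targets=[{"offset": [0,0,0.06],"rotation": [0,0,0],"grip": 1},{"offset": [0,0,0.12],"rotation": [0,0,0],"grip": 1},{"offset": [0,0,0.18],"rotation": [0,0,0],"grip": 1},{"offset": [0,0,0.24],"rotation": [0,0,0],"grip": 1},{"offset": [0,0,0.27],"rotation": [0,0,0],"grip": 1}])

```text
time_s: 0.72
tool_pos: [0.1793, -0.5717, 0.5049]
eef_rot: [0.988, 0.151, 0.0, 0.002]
force: [0.5, -1.0, -0.1]
gripper_width: 1.0
finger_force: 0.0
```

Request:
arm_command(targets=[{"offset": [0.036,0.047,0],"rotation": [0,0,0.12],"grip": 1},{"offset": [0.071,0.097,0],"rotation": [0,0,0.24],"grip": 1},{"offset": [0.106,0.147,0],"rotation": [0,0,0.36],"grip": 1},{"offset": [0.141,0.197,0],"rotation": [0,0,0.48],"grip": 1},{"offset": [0.166,0.252,0],"rotation": [0,0,0.6],"grip": 1},{"offset": [0.186,0.31,0],"rotation": [0,0,0.72],"grip": 1},{"offset": [0.201,0.37,0],"rotation": [0,0,0.84],"grip": 1},{"offset": [0.211,0.431,0],"rotation": [0,0,0.96],"grip": 1},{"offset": [0.216,0.492,0],"rotation": [0,0,1.08],"grip": 1},{"offset": [0.22,0.553,0],"rotation": [0,0,1.2],"grip": 1}])

```text
time_s: 1.98
tool_pos: [0.3993, -0.0176, 0.5009]
eef_rot: [0.729, 0.684, -0.0, -0.0]
force: [1.4, -0.4, 0.4]
gripper_width: 1.001
finger_force: 0.0
```

```bash
python3 -c "
from bench import arm
s=arm.get_state()
for k in('qpos','tool_pos','joint_efforts','eef_rot'):print(k,s[k].round(4))"
```

```text
qpos [-0.1293 -0.1903  0.9927  0.      2.3397 -0.066 ]
tool_pos [ 0.3993 -0.0176  0.5009]
joint_efforts [ -6.4525 -28.872  -35.8722  -0.0539   0.3916  -0.3615]
eef_rot [ 7.291e-01  6.844e-01 -2.000e-04 -2.000e-04]
```

Request:
arm_command(targets=[{"offset": [0,0.06,0],"rotation": [0,0,0.067],"grip": 1},{"offset": [0,0.12,0],"rotation": [0,0,0.067],"grip": 1},{"offset": [0,0.18,0],"rotation": [0,0,0.067],"grip": 1},{"offset": [0.01,0.24,0],"rotation": [0,0,0.067],"grip": 1},{"offset": [0.03,0.29,-0.03],"rotation": [0,0,0.067],"grip": 1},{"offset": [0.045,0.33,-0.07],"rotation": [0,0,0.067],"grip": 1},{"offset": [0.06,0.37,-0.11],"rotation": [0,0,0.067],"grip": 1},{"offset": [0.07,0.41,-0.155],"rotation": [0,0,0.067],"grip": 1},{"offset": [0.08,0.45,-0.2],"rotation": [0,0,0.067],"grip": 1},{"offset": [0.08,0.49,-0.245],"rotation": [0,0,0.067],"grip": 1}])

```text
time_s: 3.22
tool_pos: [0.4798, 0.4714, 0.2536]
eef_rot: [0.707, 0.707, -0.001, 0.0]
force: [-0.3, 0.3, 0.5]
gripper_width: 0.998
finger_force: 0.0
```

Request:
arm_command(targets=[{"offset": [0,0,-0.05],"rotation": [0,0,0],"grip": 1},{"offset": [0,0,-0.1],"rotation": [0,0,0],"grip": 1},{"offset": [0,0,-0.11],"rotation": [0,0,0],"grip": 1}])

```text
time_s: 3.6
tool_pos: [0.4776, 0.469, 0.1403]
eef_rot: [0.707, 0.707, -0.005, -0.0]
force: [0.4, -0.5, 0.2]
gripper_width: 0.994
finger_force: 0.0
```

```bash
python3 - <<'E'
from bench import arm
import cv2,pickle
from h import *
s=arm.get_state()
for k in('time_s','qpos','tool_pos','eef_rot'):print(k,np.round(s[k],4))
f=arm.grab_frame("wrist");pickle.dump(f,open("w0.pkl","wb"));cv2.imwrite("pics/w0.png",f["image"][:,:,::-1]);print(f["vfov"],f["pose"].round(3).tolist())
print(circ(f,(.480,.474),.006,.033),circ(f,(.480,.474),.026,.022))
E
```

```text
time_s 3.6
qpos [0.7255 0.2884 1.1697 0.     1.6933 0.7253]
tool_pos [0.4776 0.469  0.1403]
eef_rot [ 7.070e-01  7.072e-01 -4.800e-03 -3.000e-04]
62.16151889745573 [[1.0, 0.001, -0.006, 0.479], [-0.0, -0.963, -0.269, 0.537], [-0.006, 0.269, -0.963, 0.283], [0.0, 0.0, 0.0, 1.0]]
[15.      0.4808  0.4758] [11.0132  0.4745  0.4742]
```

View pics/w0.png

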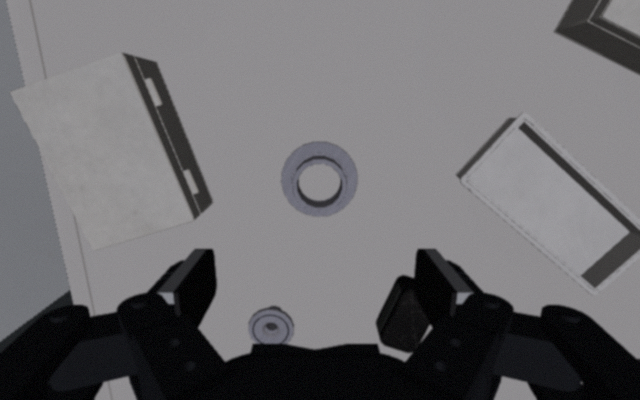

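The wrist view shows stub_a at (319,180) between the pads' columns, with its neck up. The wrist gives (0.481,0.476) and the top camera (0.480,0.474), so they agree.

Request:
arm_command(targets=[{"offset": [0.001,0.004,-0.04],"rotation": [0,0,0],"grip": 1},{"offset": [0.001,0.004,-0.08],"rotation": [0,0,0],"grip": 1},{"offset": [0.001,0.004,-0.11],"rotation": [0,0,0],"grip": 1},{"offset": [0.001,0.004,-0.11],"rotation": [0,0,0],"grip": 1},{"offset": [0.001,0.004,-0.11],"rotation": [0,0,0],"grip": 1},{"offset": [0.001,0.004,-0.11],"rotation": [0,0,0],"grip": 1}])

```text
time_s: 4.4
tool_pos: [0.4818, 0.4755, 0.0397]
eef_rot: [0.707, 0.707, 0.002, 0.0]
force: [0.1, 0.3, 0.3]
gripper_width: 0.998
finger_force: 0.0
```

```bash
python3 - <<'E'
from bench import arm
import cv2,pickle
from h import *
s=arm.get_state()
for k in('time_s','qpos','tool_pos','eef_rot'):print(k,np.round(s[k],4))
f=arm.grab_frame("wrist");pickle.dump(f,open("w1.pkl","wb"));cv2.imwrite("pics/w1.png",f["image"][:,:,::-1])
print(circ(f,(.480,.475),.006,.033,.004),circ(f,(.480,.475),.026,.022,.004),circ(f,(.480,.475),.026,.018,.004))
E
```

```text
time_s 4.4
qpos [0.7286 0.3347 1.2934 0.     1.5086 0.7287]
tool_pos [0.4818 0.4755 0.0397]
eef_rot [7.071e-01 7.071e-01 2.400e-03 1.000e-04]
[15.      0.4802  0.4762] [12.3283  0.4762  0.477 ] [14.8234  0.4805  0.4748]
```

Request:
arm_command(targets=[{"offset": [-0.001,0,-0.02],"rotation": [0,0,0],"grip": 1},{"offset": [-0.001,0,-0.03],"rotation": [0,0,0],"grip": 1},{"offset": [-0.001,0,-0.03],"rotation": [0,0,0],"grip": 0.6},{"offset": [-0.001,0,-0.03],"rotation": [0,0,0],"grip": 0.4},{"offset": [-0.001,0,-0.03],"rotation": [0,0,0],"grip": 0.4},{"offset": [-0.001,0,-0.03],"rotation": [0,0,0],"grip": 0.4},{"offset": [-0.001,0,-0.03],"rotation": [0,0,0],"grip": 0.4}], squeeze=50)

```text
time_s: 5.32
tool_pos: [0.4799, 0.4748, 0.0071]
eef_rot: [0.707, 0.707, 0.001, 0.0]
force: [0.1, 0.7, 2.2]
gripper_width: 0.49
finger_force: 51.2
```

Request:
arm_command(targets=[{"offset": [0,0,0.03],"rotation": [0,0,0],"grip": 0.4},{"offset": [0,0,0.07],"rotation": [0,0,0],"grip": 0.4},{"offset": [-0.02,-0.04,0.09],"rotation": [0,0,0],"grip": 0.4},{"offset": [-0.04,-0.09,0.09],"rotation": [0,0,0],"grip": 0.4},{"offset": [-0.06,-0.14,0.09],"rotation": [0,0,0],"grip": 0.4},{"offset": [-0.08,-0.19,0.08],"rotation": [0,0,0],"grip": 0.4},{"offset": [-0.1,-0.22,0.06],"rotation": [0,0,0],"grip": 0.4},{"offset": [-0.105,-0.238,0.04],"rotation": [0,0,0],"grip": 0.4},{"offset": [-0.105,-0.238,0.03],"rotation": [0,0,0],"grip": 0.4},{"offset": [-0.105,-0.238,0.03],"rotation": [0,0,0],"grip": 0.4}])

```text
time_s: 6.58
tool_pos: [0.3742, 0.2366, 0.0356]
eef_rot: [0.707, 0.707, -0.001, -0.0]
force: [-0.4, 0.0, -2.0]
gripper_width: 0.485
finger_force: 51.4
```

```bash
python3 - <<'E'
from bench import arm
import cv2,pickle
from h import *
s=arm.get_state()
for k in('time_s','qpos','tool_pos','force','joint_efforts'):print(k,np.round(s[k],4))
f=arm.grab_frame("wrist");pickle.dump(f,open("w2.pkl","wb"));cv2.imwrite("pics/w2.png",f["image"][:,:,::-1])
print("plate",circ(f,(.375,.2375),.008,.048,.004),circ(f,(.375,.2375),.008,.038,.004))
zb=s["tool_pos"][2]-.0071
print("stub",circ(f,(.375,.2375),zb+.006,.033,.004),circ(f,(.375,.2375),zb+.026,.018,.004))
E
```

```text
time_s 6.575
qpos [ 4.8680e-01 -2.9420e-01  1.9382e+00  4.0000e-04  1.4989e+00  4.8690e-01]
tool_pos [0.3742 0.2366 0.0356]
force [-3.5560e-01  9.0000e-04 -1.9863e+00]
joint_efforts [-2.99300e-01 -2.87668e+01 -4.09947e+01 -3.15000e-02 -5.70000e-02
 -4.20000e-03]
plate [14.0797  0.3765  0.2375] [11.2276  0.3755  0.2395]
stub [13.663   0.3748  0.2385] [15.      0.3738  0.2372]
```

View pics/w2.png

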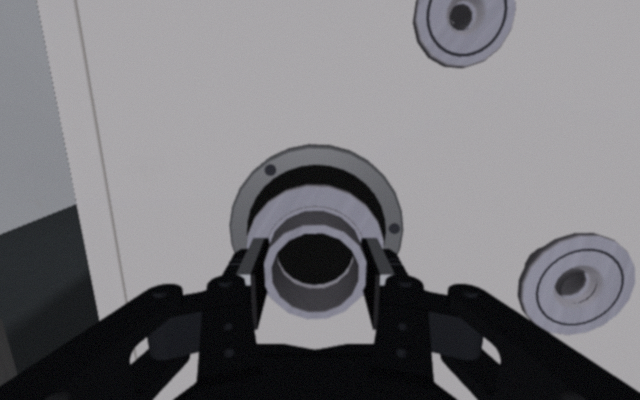

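The wrist view shows the held stub at (316,255) and the plate behind it at (316,225), so the centring is within about 1 mm. Lowering now.

Request:
arm_command(targets=[{"offset": [0.001,0.001,-0.008],"rotation": [0,0,0],"grip": 0.4},{"offset": [0.001,0.001,-0.014],"rotation": [0,0,0],"grip": 0.4},{"offset": [0.001,0.001,-0.017],"rotation": [0,0,0],"grip": 0.4},{"offset": [0.001,0.001,-0.019],"rotation": [0,0,0],"grip": 0.4},{"offset": [0.001,0.001,-0.02],"rotation": [0,0,0],"grip": 0.4},{"offset": [0.001,0.001,-0.02],"rotation": [0,0,0],"grip": 0.4}])

```text
time_s: 7.38
tool_pos: [0.3755, 0.2375, 0.0164]
eef_rot: [0.707, 0.707, 0.0, 0.0]
force: [-0.6, 0.3, -2.1]
gripper_width: 0.487
finger_force: 51.5
```

Request:
arm_command(targets=[{"offset": [0,0,-0.0005],"rotation": [0,0,0],"grip": 0.4},{"offset": [0,0,-0.001],"rotation": [0,0,0],"grip": 0.4},{"offset": [0,0,-0.0015],"rotation": [0,0,0],"grip": 0.4},{"offset": [0,0,-0.0015],"rotation": [0,0,0],"grip": 0.4}])

```text
time_s: 7.88
tool_pos: [0.3755, 0.2375, 0.015]
eef_rot: [0.707, 0.707, 0.0, 0.0]
force: [-0.7, -0.5, 0.6]
gripper_width: 0.487
finger_force: 51.6
```

Request:
arm_command(targets=[{"offset": [0,0,0],"rotation": [0,0,0],"grip": 0.6},{"offset": [0,0,0],"rotation": [0,0,0],"grip": 0.8},{"offset": [0,0,0],"rotation": [0,0,0],"grip": 1},{"offset": [0,0,0],"rotation": [0,0,0],"grip": 1},{"offset": [0,0,0.02],"rotation": [0,0,0],"grip": 1},{"offset": [0,0,0.07],"rotation": [0,0,0],"grip": 1},{"offset": [0,0,0.12],"rotation": [0,0,0],"grip": 1},{"offset": [0,0,0.15],"rotation": [0,0,0],"grip": 1},{"offset": [0,0,0.15],"rotation": [0,0,0],"grip": 1},{"offset": [0,0,0.15],"rotation": [0,0,0],"grip": 1}])

```text
time_s: 9.12
tool_pos: [0.3751, 0.2373, 0.1635]
eef_rot: [0.707, 0.707, -0.001, -0.0]
force: [0.2, -0.2, -0.2]
gripper_width: 1.005
finger_force: 0.0
```

```bash
python3 - <<'E'
from bench import arm
import cv2,pickle
from h import *
f=arm.grab_frame("wrist");pickle.dump(f,open("w3.pkl","wb"))
s=arm.get_state();print(s["time_s"],s["tool_pos"].round(4))
f2=arm.grab_frame("top");pickle.dump(f2,open("top1.pkl","wb"))
f3=arm.grab_frame("scene");cv2.imwrite("pics/s1.png",f3["image"][:,:,::-1])
for g in(f,f2):
  print("plate",circ(g,(.3755,.238),.008,.048,.004),"a",circ(g,(.3755,.238),.014,.033,.004),circ(g,(.3755,.238),.034,.018,.004))
S=[(.0918,1.2318,.2303,.1794,-.5723),(-.1903,.9927,.5009,.3993,-.0176),(.2884,1.1697,.1403,.4776,.469),(.3347,1.2934,.0397,.4818,.4755),(-.2942,1.9382,.0356,.3742,.2366)]
A=[];b=[]
for q2,q3,z,x,y in S:
    r=np.sqrt(x*x+y*y-.034**2)
    A+=[[1,np.sin(q2),np.sin(q2+q3),np.cos(q2+q3),0,],[0,np.cos(q2),np.cos(q2+q3),-np.sin(q2+q3),1]];b+=[r,z]
sol=np.linalg.lstsq(np.array(A),b,rcond=None);print(sol[0],sol[1])
E
```

```text
9.175 [0.3749 0.2371 0.163 ]
plate [15.      0.374   0.2375] a [15.      0.3748  0.238 ] [15.      0.375   0.2378]
plate [9.2575 0.3755 0.2385] a [12.3099  0.376   0.2392] [11.7038  0.3765  0.2358]
[-4.25979815e-04  3.71908850e-01  5.58473535e-01  9.63418062e-02
 -1.83311710e-01] [1.24085327e-05]
```

View pics/s1.png

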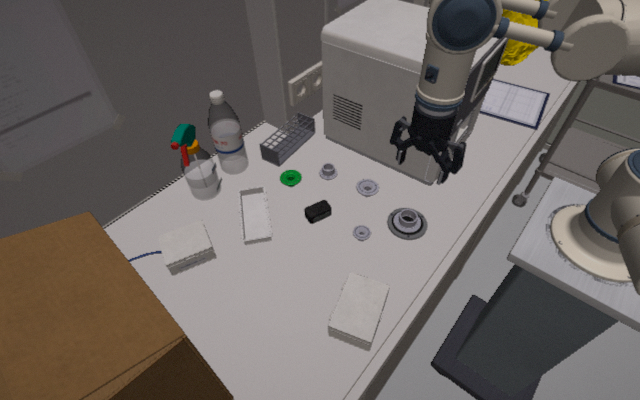

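stub_a sits concentric on the plate at (408,220) in the scene view, and the wrist joint is well above the analyser. Next is stub_b, at (367,188).

Request:
arm_command(targets=[{"offset": [0.05,-0.008,0],"rotation": [0,0,0],"grip": 1},{"offset": [0.1,-0.016,-0.02],"rotation": [0,0,0],"grip": 1},{"offset": [0.134,-0.022,-0.05],"rotation": [0,0,0],"grip": 1},{"offset": [0.134,-0.022,-0.075],"rotation": [0,0,0],"grip": 1},{"offset": [0.134,-0.022,-0.075],"rotation": [0,0,0],"grip": 1},{"offset": [0.134,-0.022,-0.075],"rotation": [0,0,0],"grip": 1}])

```text
time_s: 10.02
tool_pos: [0.5094, 0.2156, 0.0904]
eef_rot: [0.707, 0.707, 0.0, 0.0]
force: [-0.7, -0.1, 0.2]
gripper_width: 1.0
finger_force: 0.0
```

```bash
cat > look.py <<'E'
import sys,pickle,cv2
from bench import arm
from h import *
def look(tag,items):
    f=arm.grab_frame("wrist");pickle.dump(f,open(tag+".pkl","wb"));cv2.imwrite(f"pics/{tag}.png",f["image"][:,:,::-1])
    s=arm.get_state();print(s["time_s"],"tcp",s["tool_pos"].round(4),"F",s["force"].round(1),"eff",s["joint_efforts"].round(1),"w",round(s["gripper_width"],3))
    for n,c,z,r in items: print(n,circ(f,c,z,r,.005))
E
python3 -c "
from look import *
look('w4',[('b',(.5097,.2152),.026,.029),('bore',(.5097,.2152),.026,.008)])"
```

```text
10.075 tcp [0.5098 0.2158 0.0912] F [0.3 0.2 0.4] eff [ -0.1 -39.4 -40.3  -0.    0.    0. ] w 0.999
b [15.      0.51    0.2152]
bore [14.7871  0.5105  0.2157]
```

Request:
arm_command(targets=[{"offset": [0.001,0,-0.04],"rotation": [0,0,0],"grip": 1},{"offset": [0.001,0,-0.07],"rotation": [0,0,0],"grip": 1},{"offset": [0.001,0,-0.087],"rotation": [0,0,0],"grip": 1},{"offset": [0.001,0,-0.087],"rotation": [0,0,0],"grip": 1},{"offset": [0.001,0,-0.087],"rotation": [0,0,0],"grip": 0.75},{"offset": [0.001,0,-0.087],"rotation": [0,0,0],"grip": 0.55},{"offset": [0.001,0,-0.087],"rotation": [0,0,0],"grip": 0.55},{"offset": [0.001,0,-0.087],"rotation": [0,0,0],"grip": 0.55},{"offset": [0.001,0,-0.087],"rotation": [0,0,0],"grip": 0.55}], squeeze=50)

```text
time_s: 11.2
tool_pos: [0.5117, 0.2159, 0.0052]
eef_rot: [0.707, 0.707, 0.002, 0.001]
force: [-2.1, -0.1, 5.4]
gripper_width: 0.615
finger_force: 52.2
```

```bash
python3 -c "
from look import *
look('w5',[('bore',(.51,.2152),.026,.008)])"
```

```text
11.25 tcp [0.5116 0.216  0.0052] F [-2.1 -0.4  6.8] eff [ -0.2 -38.7 -37.4  -0.1  -0.5   0. ] w 0.618
bore [15.      0.511   0.2192]
```

View pics/w5.png

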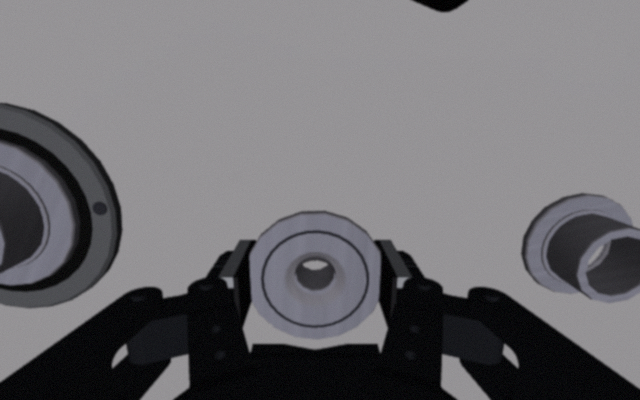

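stub_b is gripped level at (316,275), with pads on both sides of the flange. I'll lift it and carry it over the plate.

Request:
arm_command(targets=[{"offset": [0,0,0.01],"rotation": [0,0,0],"grip": 0.55},{"offset": [0,0,0.04],"rotation": [0,0,0],"grip": 0.55},{"offset": [0,0,0.07],"rotation": [0,0,0],"grip": 0.55},{"offset": [-0.04,0.006,0.08],"rotation": [0,0,0],"grip": 0.55},{"offset": [-0.08,0.013,0.08],"rotation": [0,0,0],"grip": 0.55},{"offset": [-0.12,0.02,0.07],"rotation": [0,0,0],"grip": 0.55},{"offset": [-0.135,0.0224,0.06],"rotation": [0,0,0],"grip": 0.55},{"offset": [-0.135,0.0224,0.06],"rotation": [0,0,0],"grip": 0.55},{"offset": [-0.135,0.0224,0.06],"rotation": [0,0,0],"grip": 0.55}])

```text
time_s: 12.38
tool_pos: [0.3763, 0.2379, 0.0636]
eef_rot: [0.707, 0.707, 0.001, 0.0]
force: [-0.3, -0.4, -1.7]
gripper_width: 0.619
finger_force: 53.1
```

```bash
python3 -c "
from look import *
z=arm.get_state()['tool_pos'][2]-.0052
look('w6',[('bore',(.3755,.238),z+.026,.008),('bfl',(.3755,.238),z+.026,.029),('a',(.3755,.238),.014,.033),('plate',(.3755,.238),.008,.048)])"
```

```text
12.425 tcp [0.3765 0.2379 0.0636] F [ 0.5 -0.3 -1.4] eff [  0.2 -28.6 -41.7   0.    0.   -0. ] w 0.617
bore [15.      0.3758  0.2408]
bfl [13.5584  0.3783  0.2378]
a [11.297   0.3763  0.2405]
plate [12.0471  0.3755  0.237 ]
```

View pics/w6.png

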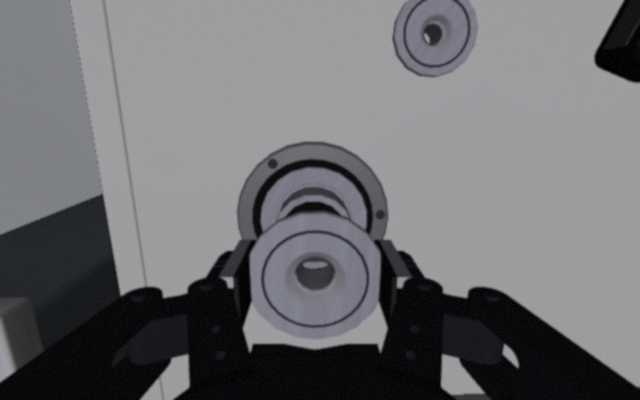

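stub_b hangs level at (316,275), with its neck in line with a's bore at (315,205). Lowering.

Request:
arm_command(targets=[{"offset": [-0.001,0.0004,-0.01],"rotation": [0,0,0],"grip": 0.55},{"offset": [-0.001,0.0004,-0.02],"rotation": [0,0,0],"grip": 0.55},{"offset": [-0.001,0.0004,-0.028],"rotation": [0,0,0],"grip": 0.55},{"offset": [-0.001,0.0004,-0.034],"rotation": [0,0,0],"grip": 0.55},{"offset": [-0.001,0.0004,-0.038],"rotation": [0,0,0],"grip": 0.55},{"offset": [-0.001,0.0004,-0.041],"rotation": [0,0,0],"grip": 0.55},{"offset": [-0.001,0.0004,-0.042],"rotation": [0,0,0],"grip": 0.55},{"offset": [-0.001,0.0004,-0.042],"rotation": [0,0,0],"grip": 0.55}])

```text
time_s: 13.42
tool_pos: [0.3746, 0.2383, 0.0209]
eef_rot: [0.707, 0.707, 0.0, 0.0]
force: [0.7, -0.3, -1.6]
gripper_width: 0.618
finger_force: 53.1
```

Request:
arm_command(targets=[{"offset": [0,0,-0.0005],"rotation": [0,0,0],"grip": 0.55},{"offset": [0,0,-0.001],"rotation": [0,0,0],"grip": 0.55},{"offset": [0,0,-0.0015],"rotation": [0,0,0],"grip": 0.55},{"offset": [0,0,-0.0015],"rotation": [0,0,0],"grip": 0.55}])

```text
time_s: 13.92
tool_pos: [0.3745, 0.2383, 0.0193]
eef_rot: [0.707, 0.707, 0.0, -0.0]
force: [0.3, 0.1, -1.4]
gripper_width: 0.615
finger_force: 53.1
```

Request:
arm_command(targets=[{"offset": [0.001,0,-0.0005],"rotation": [0,0,0],"grip": 0.55},{"offset": [0.001,0,-0.001],"rotation": [0,0,0],"grip": 0.55},{"offset": [0.001,0,-0.001],"rotation": [0,0,0],"grip": 0.55}])

```text
time_s: 14.3
tool_pos: [0.3756, 0.2384, 0.0192]
eef_rot: [0.707, 0.707, 0.0, -0.0]
force: [-3.2, -0.2, 5.1]
gripper_width: 0.618
finger_force: 53.7
```

Request:
arm_command(targets=[{"offset": [0,0,0.0003],"rotation": [0,0,0],"grip": 0.65},{"offset": [0,0,0.0003],"rotation": [0,0,0],"grip": 0.75},{"offset": [0,0,0.0003],"rotation": [0,0,0],"grip": 1},{"offset": [0,0,0.0003],"rotation": [0,0,0],"grip": 1},{"offset": [0,0,0.02],"rotation": [0,0,0],"grip": 1},{"offset": [0,0,0.06],"rotation": [0,0,0],"grip": 1},{"offset": [0,0,0.1],"rotation": [0,0,0],"grip": 1},{"offset": [0,0,0.14],"rotation": [0,0,0],"grip": 1},{"offset": [0,0,0.14],"rotation": [0,0,0],"grip": 1},{"offset": [0,0,0.14],"rotation": [0,0,0],"grip": 1}])

```text
time_s: 15.55
tool_pos: [0.3753, 0.2382, 0.1576]
eef_rot: [0.707, 0.707, -0.0, -0.0]
force: [-1.1, -0.0, -0.5]
gripper_width: 1.004
finger_force: 0.0
```

```bash
python3 -c "
from look import *
p=(.3755,.238)
look('w7',[('bore',p,.04,.008),('bfl',p,.04,.029),('a',p,.014,.033),('plate',p,.008,.048),('pad',p,.008,.038)])"
```

```text
15.6 tcp [0.3751 0.238  0.1569] F [-0.5  0.1 -0.7] eff [  0.  -28.1 -43.   -0.   -0.    0. ] w 0.997
bore [15.     0.375  0.239]
bfl [12.3626  0.376   0.239 ]
a [13.91    0.3763  0.2392]
plate [15.      0.374   0.2375]
pad [14.5207  0.375   0.2362]
```

View pics/w7.png

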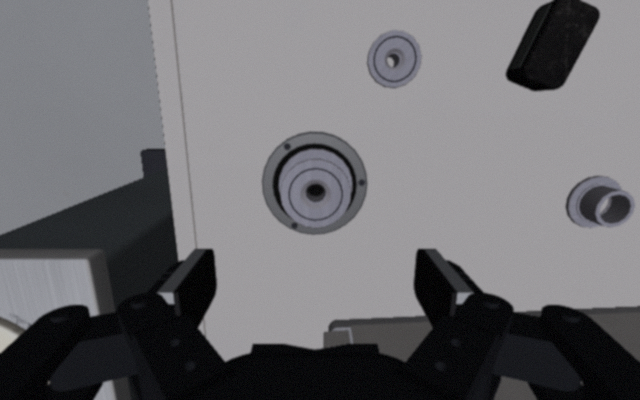

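stub_b is seated in stub_a at (315,190), concentric with it within about 1 mm. Next is stub_c.

Request:
arm_command(targets=[{"offset": [0.05,-0.003,0],"rotation": [0,0,0],"grip": 1},{"offset": [0.1,-0.006,0],"rotation": [0,0,0],"grip": 1},{"offset": [0.15,-0.009,-0.015],"rotation": [0,0,0],"grip": 1},{"offset": [0.2,-0.012,-0.03],"rotation": [0,0,0],"grip": 1},{"offset": [0.24,-0.015,-0.05],"rotation": [0,0,0],"grip": 1},{"offset": [0.257,-0.016,-0.07],"rotation": [0,0,0],"grip": 1},{"offset": [0.257,-0.016,-0.07],"rotation": [0,0,0],"grip": 1},{"offset": [0.257,-0.016,-0.07],"rotation": [0,0,0],"grip": 1}])

```text
time_s: 16.6
tool_pos: [0.6317, 0.2223, 0.0879]
eef_rot: [0.707, 0.707, -0.001, -0.0]
force: [0.6, -0.1, 0.4]
gripper_width: 1.002
finger_force: 0.0
```

```bash
python3 -c "
from look import *
p=(.632,.2225)
look('w8',[('c',p,.006,.025),('neck',p,.026,.017),('bore',p,.026,.013)])"
```

```text
16.65 tcp [0.632  0.2226 0.089 ] F [ 1.3 -0.3  0.7] eff [ -0.3 -52.8 -40.6  -0.    0.    0. ] w 0.998
c [15.     0.635  0.221]
neck [13.2234  0.6352  0.226 ]
bore [14.7528  0.6355  0.2202]
```

View pics/w8.png

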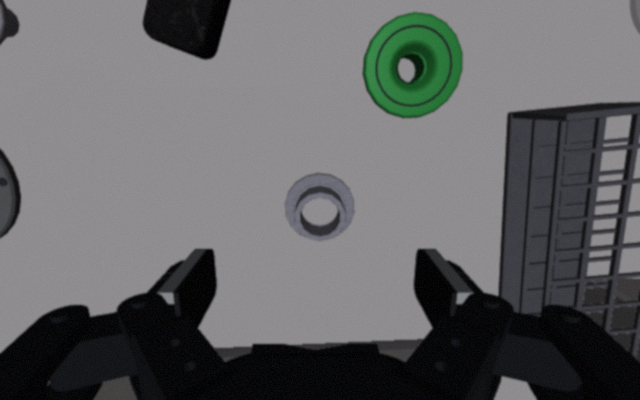

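Request:
arm_command(targets=[{"offset": [0.003,-0.0018,-0.03],"rotation": [0,0,0],"grip": 1},{"offset": [0.003,-0.0018,-0.05],"rotation": [0,0,0],"grip": 1},{"offset": [0.003,-0.0018,-0.05],"rotation": [0,0,0],"grip": 1},{"offset": [0.003,-0.0018,-0.05],"rotation": [0,0,0],"grip": 1}])

```text
time_s: 17.15
tool_pos: [0.6357, 0.2207, 0.0395]
eef_rot: [0.707, 0.707, 0.001, 0.0]
force: [-1.0, -0.3, 0.6]
gripper_width: 1.001
finger_force: 0.0
```

```bash
python3 -c "
from look import *
p=(.635,.221)
look('w9',[('c',p,.006,.025),('neck',p,.026,.017),('bore',p,.026,.013)])"
```

```text
17.2 tcp [0.636  0.2208 0.0399] F [ 0.5 -0.4  0.8] eff [  0.  -54.2 -40.    0.    0.    0. ] w 1.0
c [14.9051  0.6355  0.2228]
neck [13.3224  0.6352  0.226 ]
bore [14.8139  0.6355  0.2202]
```

Request:
arm_command(targets=[{"offset": [-0.0005,0,-0.02],"rotation": [0,0,0],"grip": 1},{"offset": [-0.0005,0,-0.031],"rotation": [0,0,0],"grip": 1},{"offset": [-0.0005,0,-0.031],"rotation": [0,0,0],"grip": 0.7},{"offset": [-0.0005,0,-0.031],"rotation": [0,0,0],"grip": 0.5},{"offset": [-0.0005,0,-0.031],"rotation": [0,0,0],"grip": 0.3},{"offset": [-0.0005,0,-0.031],"rotation": [0,0,0],"grip": 0.3},{"offset": [-0.0005,0,-0.031],"rotation": [0,0,0],"grip": 0.3},{"offset": [-0.0005,0,-0.031],"rotation": [0,0,0],"grip": 0.3}], squeeze=50)

```text
time_s: 18.2
tool_pos: [0.6356, 0.2206, 0.0084]
eef_rot: [0.707, 0.707, 0.001, 0.0]
force: [0.5, -0.4, 4.5]
gripper_width: 0.378
finger_force: 50.2
```

```bash
python3 -c "
from look import *
p=(.635,.221)
look('w10',[('c',p,.006,.025),('bore',p,.026,.013)])"
```

```text
18.25 tcp [0.6356 0.2206 0.0083] F [ 0.1 -0.6  4.8] eff [  0.1 -51.8 -37.1   0.    0.1   0. ] w 0.377
c [13.4543  0.637   0.2218]
bore [14.8873  0.6358  0.2202]
```

Request:
arm_command(targets=[{"offset": [0,0,0.02],"rotation": [0,0,0],"grip": 0.3},{"offset": [0,0,0.06],"rotation": [0,0,0],"grip": 0.3},{"offset": [-0.03,0.002,0.09],"rotation": [0,0,0],"grip": 0.3},{"offset": [-0.08,0.005,0.1],"rotation": [0,0,0],"grip": 0.3},{"offset": [-0.13,0.009,0.1],"rotation": [0,0,0],"grip": 0.3},{"offset": [-0.18,0.012,0.1],"rotation": [0,0,0],"grip": 0.3},{"offset": [-0.22,0.015,0.09],"rotation": [0,0,0],"grip": 0.3},{"offset": [-0.25,0.018,0.075],"rotation": [0,0,0],"grip": 0.3},{"offset": [-0.26,0.018,0.06],"rotation": [0,0,0],"grip": 0.3},{"offset": [-0.26,0.018,0.06],"rotation": [0,0,0],"grip": 0.3}])

```text
time_s: 19.5
tool_pos: [0.3737, 0.2381, 0.0666]
eef_rot: [0.707, 0.707, -0.001, -0.0]
force: [0.9, -0.6, -1.7]
gripper_width: 0.374
finger_force: 50.1
```

Request:
arm_command(targets=[{"offset": [0,0,-0.005],"rotation": [0,0,0],"grip": 0.3},{"offset": [0,0,-0.01],"rotation": [0,0,0],"grip": 0.3},{"offset": [0,0,-0.01],"rotation": [0,0,0],"grip": 0.3}])

```text
time_s: 19.88
tool_pos: [0.3751, 0.2382, 0.0569]
eef_rot: [0.707, 0.707, -0.0, -0.0]
force: [-0.2, 0.1, -1.3]
gripper_width: 0.374
finger_force: 50.2
```

```bash
python3 -c "
from look import *
p=(.3755,.2386)
z=arm.get_state()['tool_pos'][2]-.0083
look('w11',[('c',p,z+.006,.025),('cbore',p,z+.026,.013),('b',p,.04,.029),('plate',p,.008,.048)])"
```

```text
19.925 tcp [0.3752 0.2383 0.0571] F [ 0.8 -0.6 -0.9] eff [ -0.  -28.3 -41.7  -0.   -0.   -0. ] w 0.379
c [12.7224  0.3753  0.2398]
cbore [12.9247  0.3745  0.2386]
b [11.7549  0.376   0.2358]
plate [12.8432  0.3758  0.2371]
```

View pics/w11.png

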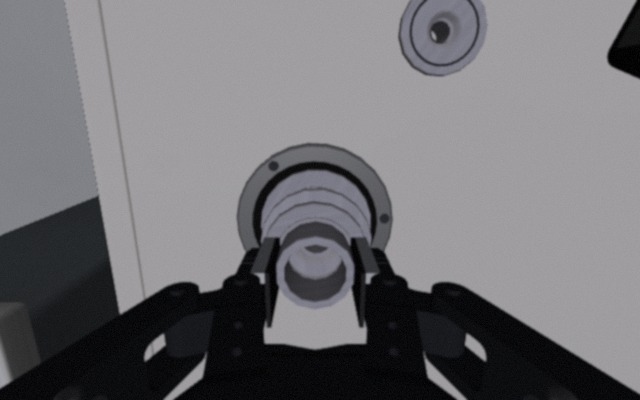

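stub_c hangs at (316,270) directly above b (flange arc at (315,210)). Lowering gently.

Request:
arm_command(targets=[{"offset": [0,0,-0.003],"rotation": [0,0,0],"grip": 0.3},{"offset": [0,0,-0.005],"rotation": [0,0,0],"grip": 0.3},{"offset": [0,0,-0.007],"rotation": [0,0,0],"grip": 0.3},{"offset": [0,0,-0.008],"rotation": [0,0,0],"grip": 0.3},{"offset": [0,0,-0.0085],"rotation": [0,0,0],"grip": 0.3},{"offset": [0,0,-0.0085],"rotation": [0,0,0],"grip": 0.3}])

```text
time_s: 20.68
tool_pos: [0.375, 0.2385, 0.0488]
eef_rot: [0.707, 0.707, 0.0, 0.0]
force: [-0.2, -0.0, -1.3]
gripper_width: 0.376
finger_force: 50.2
```

Request:
arm_command(targets=[{"offset": [0,0,-0.0004],"rotation": [0,0,0],"grip": 0.3},{"offset": [0,0,-0.0008],"rotation": [0,0,0],"grip": 0.3},{"offset": [0,0,-0.0008],"rotation": [0,0,0],"grip": 0.3}])

```text
time_s: 21.05
tool_pos: [0.3751, 0.2385, 0.0483]
eef_rot: [0.707, 0.707, 0.0, 0.0]
force: [-1.6, -0.7, 1.1]
gripper_width: 0.378
finger_force: 50.4
```

Request:
arm_command(targets=[{"offset": [0,0,-0.0002],"rotation": [0,0,0],"grip": 0.42},{"offset": [0,0,-0.0002],"rotation": [0,0,0],"grip": 0.55},{"offset": [0,0,-0.0002],"rotation": [0,0,0],"grip": 0.8},{"offset": [0,0,-0.0002],"rotation": [0,0,0],"grip": 1},{"offset": [0,0,0],"rotation": [0,0,0],"grip": 1},{"offset": [0,0,0.03],"rotation": [0,0,0],"grip": 1},{"offset": [0,0,0.07],"rotation": [0,0,0],"grip": 1},{"offset": [0,0,0.11],"rotation": [0,0,0],"grip": 1},{"offset": [0,0,0.11],"rotation": [0,0,0],"grip": 1},{"offset": [0,0,0.11],"rotation": [0,0,0],"grip": 1}])

```text
time_s: 22.3
tool_pos: [0.3749, 0.2384, 0.1574]
eef_rot: [0.707, 0.707, -0.0, -0.0]
force: [-0.6, 0.4, -1.4]
gripper_width: 1.0
finger_force: 0.0
```

```bash
python3 -c "
from look import *
p=(.3755,.2386)
look('w12',[('c',p,.046,.025),('cbore',p,.066,.013),('b',p,.04,.029),('a',p,.014,.033),('plate',p,.008,.048)])"
```

```text
22.35 tcp [0.3746 0.2382 0.1567] F [ 0.1 -0.1 -0.1] eff [  0.  -28.  -42.9   0.   -0.    0. ] w 0.999
c [9.9477 0.3708 0.2436]
cbore [14.9522  0.3755  0.2396]
b [12.2216  0.376   0.2388]
a [12.1144  0.3743  0.2431]
plate [15.      0.374   0.2376]
```

View pics/w12.png

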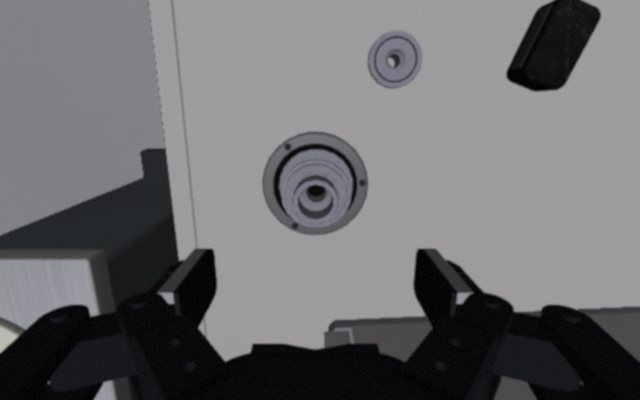

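stub_c is centred on b at (315,195). Now stub_d, at (395,60).

Request:
arm_command(targets=[{"offset": [0.02,0.035,0],"rotation": [0,0,0],"grip": 1},{"offset": [0.045,0.07,0],"rotation": [0,0,0],"grip": 1},{"offset": [0.0625,0.1025,-0.03],"rotation": [0,0,0],"grip": 1},{"offset": [0.0625,0.1025,-0.07],"rotation": [0,0,0],"grip": 1},{"offset": [0.0625,0.1025,-0.075],"rotation": [0,0,0],"grip": 1},{"offset": [0.0625,0.1025,-0.075],"rotation": [0,0,0],"grip": 1}])

```text
time_s: 23.1
tool_pos: [0.4372, 0.3406, 0.0828]
eef_rot: [0.707, 0.707, -0.001, -0.0]
force: [-0.3, -0.1, 1.2]
gripper_width: 1.003
finger_force: 0.0
```

```bash
python3 -c "
from look import *
p=(.4375,.341)
look('w13',[('d',p,.026,.021),('bore',p,.026,.005)])"
```

```text
23.15 tcp [0.4378 0.3409 0.0843] F [-0.4  0.   0.4] eff [  0.1 -39.1 -39.7   0.    0.   -0. ] w 1.0
d [15.      0.4368  0.3418]
bore [15.      0.4372  0.3453]
```

Request:
arm_command(targets=[{"offset": [-0.0005,0.0005,-0.04],"rotation": [0,0,0],"grip": 1},{"offset": [-0.0005,0.0005,-0.065],"rotation": [0,0,0],"grip": 1},{"offset": [-0.0005,0.0005,-0.079],"rotation": [0,0,0],"grip": 1},{"offset": [-0.0005,0.0005,-0.079],"rotation": [0,0,0],"grip": 0.7},{"offset": [-0.0005,0.0005,-0.079],"rotation": [0,0,0],"grip": 0.55},{"offset": [-0.0005,0.0005,-0.079],"rotation": [0,0,0],"grip": 0.35},{"offset": [-0.0005,0.0005,-0.079],"rotation": [0,0,0],"grip": 0.35},{"offset": [-0.0005,0.0005,-0.079],"rotation": [0,0,0],"grip": 0.35},{"offset": [-0.0005,0.0005,-0.079],"rotation": [0,0,0],"grip": 0.35}], squeeze=50)

```text
time_s: 24.28
tool_pos: [0.4379, 0.3421, 0.006]
eef_rot: [0.707, 0.707, 0.001, 0.0]
force: [-1.6, -0.5, 6.2]
gripper_width: 0.433
finger_force: 49.7
```

```bash
python3 -c "
from look import *
p=(.4375,.341)
look('w14',[('d',p,.026,.021),('bore',p,.026,.005)])"
```

```text
24.325 tcp [0.4379 0.3421 0.006 ] F [-0.2 -0.6  6.6] eff [ -0.1 -38.5 -37.    0.   -0.4   0. ] w 0.427
d [14.5571  0.4392  0.3428]
bore [15.      0.4372  0.3453]
```

Request:
arm_command(targets=[{"offset": [0,0,0.02],"rotation": [0,0,0],"grip": 0.35},{"offset": [0,0,0.06],"rotation": [0,0,0],"grip": 0.35},{"offset": [0,0,0.1],"rotation": [0,0,0],"grip": 0.35},{"offset": [-0.02,-0.03,0.1],"rotation": [0,0,0],"grip": 0.35},{"offset": [-0.04,-0.065,0.1],"rotation": [0,0,0],"grip": 0.35},{"offset": [-0.0625,-0.1034,0.095],"rotation": [0,0,0],"grip": 0.35},{"offset": [-0.0625,-0.1034,0.085],"rotation": [0,0,0],"grip": 0.35},{"offset": [-0.0625,-0.1034,0.085],"rotation": [0,0,0],"grip": 0.35},{"offset": [-0.0625,-0.1034,0.085],"rotation": [0,0,0],"grip": 0.35}])

```text
time_s: 25.45
tool_pos: [0.3749, 0.2387, 0.0896]
eef_rot: [0.707, 0.707, 0.0, 0.0]
force: [0.6, -0.3, -1.8]
gripper_width: 0.432
finger_force: 50.5
```

```bash
python3 -c "
from look import *
p=(.3755,.2386)
z=arm.get_state()['tool_pos'][2]-.006
look('w15',[('d',p,z+.026,.021),('plate',p,.008,.048)])"
```

```text
25.5 tcp [0.3749 0.2388 0.0895] F [ 0.5 -0.2 -1.2] eff [ -0.1 -28.3 -42.2  -0.    0.    0. ] w 0.433
d [14.4848  0.3745  0.2391]
plate [11.783   0.3753  0.2401]
```

View pics/w15.png

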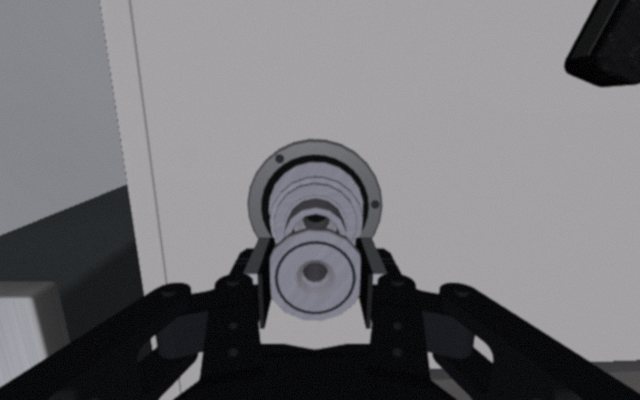

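stub_d is level at (315,275), in line above c's bore at (315,220). Lowering.

Request:
arm_command(targets=[{"offset": [0.0003,0,-0.01],"rotation": [0,0,0],"grip": 0.35},{"offset": [0.0003,0,-0.018],"rotation": [0,0,0],"grip": 0.35},{"offset": [0.0003,0,-0.025],"rotation": [0,0,0],"grip": 0.35},{"offset": [0.0003,0,-0.03],"rotation": [0,0,0],"grip": 0.35},{"offset": [0.0003,0,-0.034],"rotation": [0,0,0],"grip": 0.35},{"offset": [0.0003,0,-0.036],"rotation": [0,0,0],"grip": 0.35},{"offset": [0.0003,0,-0.0365],"rotation": [0,0,0],"grip": 0.35},{"offset": [0.0003,0,-0.0365],"rotation": [0,0,0],"grip": 0.35}])

```text
time_s: 26.5
tool_pos: [0.3749, 0.2381, 0.0527]
eef_rot: [0.707, 0.707, 0.0, 0.0]
force: [0.0, 0.3, -1.8]
gripper_width: 0.434
finger_force: 50.5
```

Request:
arm_command(targets=[{"offset": [0,0,-0.0005],"rotation": [0,0,0],"grip": 0.35},{"offset": [0,0,-0.001],"rotation": [0,0,0],"grip": 0.35},{"offset": [0,0,-0.001],"rotation": [0,0,0],"grip": 0.35}])

```text
time_s: 26.88
tool_pos: [0.375, 0.2382, 0.0521]
eef_rot: [0.707, 0.707, 0.0, 0.0]
force: [-1.0, -1.1, 2.8]
gripper_width: 0.433
finger_force: 50.9
```

Contact at the expected height. Releasing and backing off.

Request:
arm_command(targets=[{"offset": [0,0,0],"rotation": [0,0,0],"grip": 0.48},{"offset": [0,0,0],"rotation": [0,0,0],"grip": 0.6},{"offset": [0,0,0],"rotation": [0,0,0],"grip": 0.8},{"offset": [0,0,0],"rotation": [0,0,0],"grip": 1},{"offset": [0,0,0],"rotation": [0,0,0],"grip": 1},{"offset": [0,0,0.03],"rotation": [0,0,0],"grip": 1},{"offset": [0,0,0.07],"rotation": [0,0,0],"grip": 1},{"offset": [0,0,0.11],"rotation": [0,0,0],"grip": 1},{"offset": [0,0,0.13],"rotation": [0,0,0],"grip": 1},{"offset": [0,0,0.13],"rotation": [0,0,0],"grip": 1}])

```text
time_s: 28.12
tool_pos: [0.3754, 0.2384, 0.1825]
eef_rot: [0.707, 0.707, 0.001, 0.0]
force: [0.1, -0.3, 0.0]
gripper_width: 1.004
finger_force: 0.0
```

```bash
python3 -c "
from look import *
p=(.3755,.2386)
look('w16',[('d',p,.072,.021),('b',p,.04,.029),('plate',p,.008,.048)])
f=arm.grab_frame('scene')['image'];w=cv2.imread('pics/w16.png')
c=cv2.resize(f[120:280,320:500,::-1],None,fx=2.2,fy=2.2,interpolation=cv2.INTER_CUBIC)
v=cv2.resize(w[100:260,220:400],(396,352),interpolation=cv2.INTER_CUBIC)
cv2.imwrite('pics/fin.png',np.hstack([c,v]))"
```

```text
28.175 tcp [0.3748 0.2381 0.1808] F [-0.2 -0.2 -0.4] eff [  0.  -28.6 -43.7   0.    0.1  -0. ] w 1.005
d [12.5151  0.3753  0.2394]
b [13.5952  0.3763  0.2431]
plate [15.      0.374   0.2376]
```

View pics/fin.png

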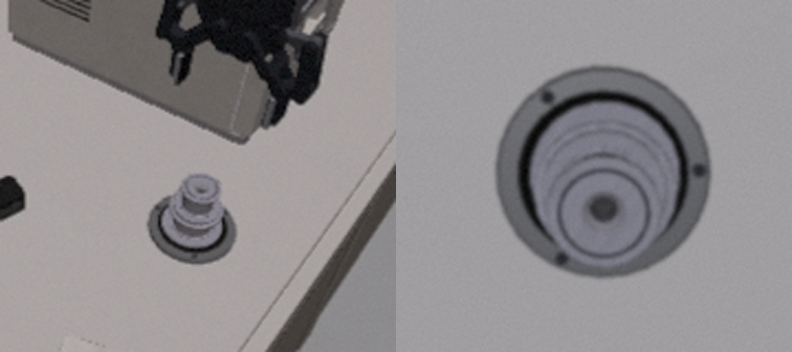

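The column stands straight and tight on the plate: left at (200,215), right at (603,190). The gripper is clear, so I'm handing it in.

```bash
python3 -c "
from bench import arm
print(arm.close_job())"
```

```text
the job is handed in; nothing more can be done
None
```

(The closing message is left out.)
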